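# Hang a tile carrier on a viewing slide and hold the slide out at the mark

## Task

Hang the saddle-shaped tile carrier over the crossbar of the spring-return viewing slide, so that it straddles the bar and hangs freely, and let go of it while the slide is still home. Then pull the slide out by its upright knob until the slide's pointer lines up with the pointer of the clip on the ruler, with the carrier still hanging on the bar, and finish while holding the knob there, because the spring would draw the slide back. Leave the lidded cup, the jar and the weight where they stand.

Things in the scene. Friction and masses are not known exactly. Their poses are not given: they have to be found in the camera images.
- slide_base: Fixed aluminium base plate of the slide, 330 x 130 x 8 mm, flat on the worktop: x = -205 to +125, y = -65 to +65 mm of its origin (underside, z up). The slide is pulled out along the base's own -x axis. A dark spring housing 45 mm high stands at its +x end; a ruler (top 22 mm high) lies along its +y edge.
- slide: Dark steel carriage on the base, with the base's axes; home (not pulled) its origin is the base's. Travels 0 to 100 mm along -x; a spring always draws it home: about 4 N at home, 6 to 9 N at the mark. Carries the black upright knob and the index pointer at x = -70 mm and the crossbar on two posts at x = +60 mm.
- knob_top (a point): Centre of the top of the black plastic upright knob: a vertical round post 22 mm in diameter, 55 mm straight height, its top 96 mm above the worktop; pinch it from above, any yaw. It stands 130 mm from the crossbar, on the pull-out (-x) side. A big yellow fume hood hangs low over the worktop ahead and to the right (beyond x = 0.58 m): come from the start pose with the arm drawn in, in front of it.
- index (a point): Tip of the slide's index pointer: a small upright steel fin, 3 mm thick, beside the foot of the knob on the +y side (43 mm from the knob's axis), 45 mm above the worktop. It moves with the slide. Axes as the base.
- mark (a point): Tip of the fixed mark: the upright 3 mm brass fin of a small brass clip on the ruler, 45 mm above the worktop. Axes as the base. The slide is at the mark when index and mark have the same x in the base's frame; their y differs by 3 mm, so the fins pass. From home the index has 40 to 80 mm to go.
- bar_mid (a point): Middle of the axis of the round steel crossbar, 12 mm in diameter, 117 mm above the worktop, running along the slide's y axis, free over 160 mm between two end posts with 18 mm balls that stand no higher than 126 mm. Axes as the base. Moves with the slide.
- carrier: Loose tile carrier, about 0.18 kg, standing on its legs: two pale test tiles back to back outside a bent steel saddle (upside-down V roof, two legs). Origin: centre of underside; z up; y along the saddle (along the bar when hung, either way round). 80 mm in y, 56 in x; gap between legs 30 mm in x. Wooden grip tab on top, 10 mm thick in x, 34 wide in y, 62 to 101 mm above the origin.
- saddle (a point): Point of the carrier, 50.5 mm above its origin, where the bar's axis lies when the carrier is seated on the bar; under it the legs reach 50.5 mm farther down.
- lidded_cup: Bystander: grey cup with white lid, 74 mm in diameter, 77 mm high, beyond the slide. Origin at the centre of its underside.
- jar: Bystander: white-lidded glass jar, 72 mm in diameter, 102 mm high, to the right. Origin at the centre of its underside.
- weight: Bystander: brass knob weight, 26 mm in diameter, 36 mm high, near the front edge. Origin at the centre of its underside.

How it is judged:
On the way:
1. the carrier hangs freely on the bar, released, with the slide still home (pointer at least 25 mm short of the mark) (x of saddle in the frame of bar_mid between -0.007 and 0.007 m and z of saddle in the frame of bar_mid between -0.007 and 0.007 m and y of saddle in the frame of bar_mid between -0.05 and 0.05 m and angle between carrier's own z axis and vertical below 0.25 rad and angle between the y axis of carrier and the y axis of bar_mid, either way round below 0.2 rad and contact force between carrier and the arm below 0.1 N and contact force between carrier and the fingers below 0.1 N and contact force between carrier and slide above 0.3 N and x of index in the frame of mark above 0.025 m), for 0.3 s.
At the end, for the whole second after the job is handed in: The carrier hangs on the bar (its seat point within 7 mm of the bar's axis, tilted less than 0.25 rad, along the bar within 0.2 rad), touched by no part of the robot; the slide's pointer is within 5 mm of the mark's along the slide, at rest, and the fingers hold the slide with more than 2 N (x of saddle in the frame of bar_mid between -0.007 and 0.007 m and z of saddle in the frame of bar_mid between -0.007 and 0.007 m and y of saddle in the frame of bar_mid between -0.05 and 0.05 m and angle between carrier's own z axis and vertical below 0.25 rad and angle between the y axis of carrier and the y axis of bar_mid, either way round below 0.2 rad and contact force between carrier and the arm below 0.1 N and contact force between carrier and the fingers below 0.1 N and contact force between carrier and slide above 0.3 N and x of index in the frame of mark between -0.005 and 0.005 m and contact force between the fingers and slide above 2 N and linear speed of slide below 0.01 m/s and linear speed of carrier below 0.03 m/s); the arm keeps its last pose, push and grip.
It fails at once if the lidded cup is moved more than 30 mm (distance of lidded_cup from where it was at the start of the episode above 0.03 m).
It fails at once if the jar is moved more than 30 mm (distance of jar from where it was at the start of the episode above 0.03 m).
It fails at once if the weight is moved more than 30 mm (distance of weight from where it was at the start of the episode above 0.03 m).
It also fails if it takes over 58 s, if anything falls off the work surface, if the arm or the gripper's body presses on something with over 40 N, if the wrist force passes 120 N, or if a joint passes its speed limit or range.

## Robot

A 6-joint arm with a two-finger parallel gripper is mounted at the origin on a cart in front of the work surface, level with it; the furniture and walls round the work are solid. World frame = base frame: x ahead of the robot, y to its left, z up, the work surface at z = 0. Lengths are in m, angles in rad, forces in N, time in s.
With the tool pointing down it reaches from about 0.375 to 0.925 m from the base axis. Payload 5.7 kg.
Tool frame: the origin (TCP) lies midway between the tips of the shut fingers; the grasp point (between the pads) lies 19 mm behind it; z points along the fingers, y is the line along which they close (so a half turn about z gives the same grasp; the last joint's range is limited). The gripper opens to 88 mm and grips with 3 to 60 N. Pads are 20 mm wide; open, the fingers measure 115 mm over their backs; the gripper's body (75 mm by 178 mm) begins 61 mm behind the grasp point.
Start: joints at [1.226, 0.359, 1.51, -0, 1.272, -0.115], TCP at [0.137, 0.584, 0.197] pointing down, gripper open.
Joint ranges: [-2.97, 2.97], [-1.01, 2.36], [0.21, 2.38], [-0.96, 4.11], [0.2, 2.71], [-2.98, 2.98]. Speed limits (rad/s): [2.39, 2.39, 3.14, 3.14, 3.14, 3.14].

## Interface

Orientations are given as a unit quaternion [x, y, z, w].
In Python, from bench import move_ptp, servo_line, goto_joints, move_gripper, sleep, inverse_kinematics, capture, PlanningError, close_job, spot_in, silhouettes, current_clock, current_joint_pos, current_qvel, current_joint_torque, current_position, current_orientation, current_force, current_torque, current_finger_gap, current_grip_force gives the robot as it stands. Calls block until the motion is done:
- move_ptp(position, orientation): joint-space move of the TCP to a pose.
- servo_line(position, orientation=None, rate=0.15, contact_N=None): straight line of the TCP; orientation=None keeps the orientation; rate is the mean speed in m/s. With contact_N (N) it stops when the force on the tool has changed by that much, and returns True; else False.
- goto_joints(angles): joint-space move.
- move_gripper(opening): finger opening in m; the grip force is fixed at half the most; returns when the fingers have stopped.
- sleep(seconds).
- inverse_kinematics(position, orientation): joint angles nearest the present ones, or None.
- capture(name): name is "side" or "top" or "wrist"; returns a dict with "image" (384x512x3 uint8, blue, green, red), "range_z" (384x512 float32, m along the optical axis (not along the pixel's ray), 0 where there is no reading), "intrinsics" (3x3 intrinsics, pixels), "k1" (the pictures are not rectified: a ray, as slopes to the right and down, at radius r is drawn at 1 + k1 r^2 times it, then the intrinsics apply), "R" (3x3) and "t" (3): a world point X has camera coordinates R X + t. Camera axes: x right, y down, z forward; pixel columns grow to the right and rows downward; lengths in m; the calibration is good to about 2 mm. A picture is of the moment at which its call begins.
A pose or a line that the arm cannot do raises PlanningError and nothing moves.
- close_job(): hands the job in; it is judged then, once.
Trained networks look in the newest picture that a camera, given by its name, has taken for a name from the list of things; names that differ only in an ending like _2 or _b are one class to them, and where a whole thing is asked for, a point or a joint stands for the part that bears it (a point fixed in the world has none). Each returns a list of dicts, best first, with "conf" (0 to 1); they miss things now and then, are a little off and sometimes report something else, mostly with a low value. They report only what shows in the picture. A call takes as long as a camera call.
- spot_in(camera, query): "xy" ([column, row] in pixels, amid what is visible of it).
- silhouettes(camera, query): "region" (384x512 bool, what is visible of it) and "xy" ([column, row] in pixels, amid what is visible of it).
Readings, each from a call of its own:
- current_clock(): time.
- current_joint_pos(): joint angles.
- current_qvel(): joint speeds.
- current_joint_torque(): joint torques, N m.
- current_position(): TCP position.
- current_orientation(): TCP orientation.
- current_force(): force on the tool from outside, world axes, zero at the start.
- current_torque(): the same for the moment, N m.
- current_finger_gap(): finger opening in m.
- current_grip_force(): force on a finger pad.
Only numpy, scipy, OpenCV 4.12 (cv2) and the standard library are available. Lean on these libraries where they do the work, as an engineer would, in place of code of your own. Each camera call takes 0.05 s, during which the arm holds its last target. There are 200 camera calls.

## Working session

There is one attempt and no reset: what is moved stays moved. The work goes in short steps, each a Python script; the robot and the scene stay as the last script left them, time stands still between calls to the robot, and variables do not carry over. Pictures are saved under pics/ and viewed, at most 10 in all, crops included, and the job is handed in when it is done.

```bash
mkdir -p pics; ls
cat > h.py <<'E'
import numpy as np, cv2
from bench import *
def und(c,px):
    K=c["intrinsics"];k1=c["k1"]
    d=np.array([(px[0]-K[0,2])/K[0,0],(px[1]-K[1,2])/K[1,1]]);u=d.copy()
    for _ in range(20): u=d/(1+k1*(u@u))
    return u
def ray(c,px):
    u=und(c,px);R=np.array(c["R"]);t=np.array(c["t"])
    return -R.T@t, R.T@np.array([u[0],u[1],1.])
def atz(c,px,z):
    o,d=ray(c,px); return o+d*(z-o[2])/d[2]
def tri(obs):
    A=np.zeros((3,3));b=np.zeros(3);L=[]
    for c,px in obs:
        o,d=ray(c,px);d=d/np.linalg.norm(d);P=np.eye(3)-np.outer(d,d);A+=P;b+=P@o;L.append((o,P))
    X=np.linalg.solve(A,b); return X,[np.linalg.norm(P@(X-o)) for o,P in L]
def cloud(c):
    z=c["range_z"];v,u=np.mgrid[0:z.shape[0],0:z.shape[1]]
    K=c["intrinsics"];D=np.array([c["k1"],0,0,0,0],float)
    p=cv2.undistortPoints(np.stack([u.ravel(),v.ravel()],1).astype(np.float64)[:,None],np.array(K,float),D)[:,0]
    pc=np.c_[p*z.ravel()[:,None],z.ravel()]
    X=(pc-np.array(c["t"]))@np.array(c["R"])
    X[z.ravel()<=0]=np.nan
    return X.reshape(*z.shape,3)
E
cat > a.py <<'E'
from h import *
C={}
for n in("side","top","wrist"):
    c=capture(n);C[n]=c;cv2.imwrite(f"pics/{n}0.png",c["image"]);W=cloud(c)
    np.save(f"{n}0.npy",c,allow_pickle=True)
    print(n,"cam",np.round(-np.array(c["R"]).T@c["t"],3),c["k1"])
    for q in "slide_base slide knob_top index mark bar_mid carrier saddle lidded_cup jar weight".split():
        s=spot_in(n,q)
        for d in s[:2]:
            x,y=map(int,np.round(d["xy"])); print(q,np.round(d["xy"],1),round(d["conf"],2),np.round(W[min(y,383),min(x,511)],3))
print(current_clock())
E
python3 a.py; python3 -c "
import cv2,numpy as np
a=cv2.imread('pics/side0.png');b=cv2.imread('pics/top0.png');cv2.imwrite('pics/st.png',cv2.resize(np.hstack([a,b]),(800,300)))"
```

```text
pics
side cam [ 0.116 -0.99   0.677] -0.11541882139009955
slide_base [238.3 204.8] 0.9 [ 0.499 -0.008  0.052]
slide [208.  170.7] 0.55 [0.495 0.311 0.04 ]
knob_top [233.2 195.6] 0.92 [0.519 0.092 0.03 ]
index [231.5 195.1] 0.7 [0.518 0.1   0.031]
mark [229.8 224. ] 0.4 [ 0.449 -0.06   0.02 ]
bar_mid [233.9 189.2] 0.76 [0.536 0.126 0.039]
carrier [206.4 166.2] 0.88 [0.494 0.333 0.053]
saddle [207.9 170.6] 0.85 [0.495 0.311 0.04 ]
saddle [231.5 191.5] 0.28 [0.526 0.12  0.031]
lidded_cup [270.1 167. ] 0.92 [0.712 0.183 0.072]
jar [288.7 281.2] 0.64 [ 0.456 -0.436  0.087]
weight [183.6 184.6] 0.56 [0.383 0.274 0.016]
weight [209.5 166.7] 0.37 [0.51  0.329 0.047]
top cam [0.407 0.    1.428] -0.08902140941601178
slide_base [237.5 193.2] 0.59 [0.517 0.047 0.035]
slide_base [215.4 193.2] 0.24 [0.516 0.115 0.029]
slide [215.9 193.1] 0.58 [0.515 0.112 0.034]
knob_top [213.1 196.2] 0.59 [0.506 0.121 0.035]
knob_top [182.7 117.7] 0.54 [0.731 0.213 0.072]
index [216.4 197.3] 0.77 [0.504 0.112 0.03 ]
bar_mid [217.7 195.4] 0.92 [0.51  0.106 0.031]
carrier [137.1 192.8] 0.96 [0.507 0.341 0.061]
saddle [136.6 192.5] 0.63 [0.511 0.343 0.056]
lidded_cup [181.5 117.2] 0.56 [0.733 0.216 0.075]
jar [388.9 211.5] 0.98 [ 0.468 -0.386  0.102]
weight [160.  241.3] 0.53 [0.369 0.274 0.031]
wrist cam [0.066 0.6   0.385] -0.04481918530262024
1.8
```

View pics/st.png

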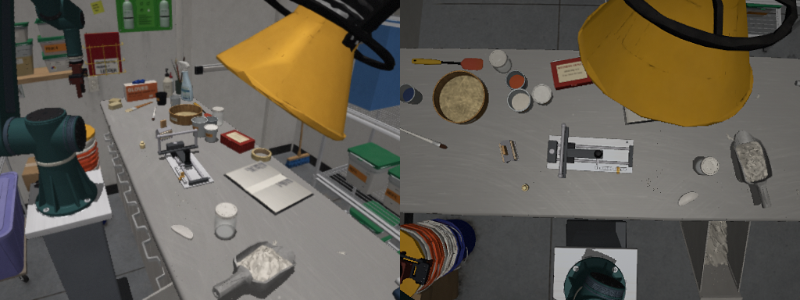

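```bash
python3 -c "
import cv2
a=cv2.imread('pics/top0.png')[100:260,110:320];cv2.imwrite('pics/tc.png',cv2.resize(a,None,fx=3.7,fy=3.7,interpolation=cv2.INTER_CUBIC))"
```

```text
(no output)
```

View pics/tc.png

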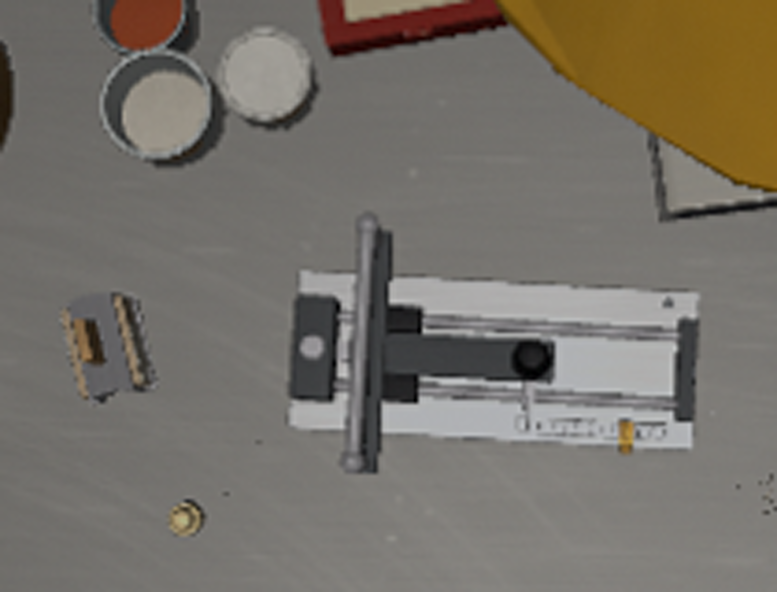

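The overview shows the carrier at crop (105,345), the bar from (366,220) to (352,462), the knob at (531,360), the index at (524,425) and the brass clip at (627,430). So base -x is close to world -y. Next I take wrist views over the carrier and the slide.

```bash
cat > b.py <<'E'
from h import *
from scipy.spatial.transform import Rotation as Ro
c=np.load("top0.npy",allow_pickle=True).item();W=cloud(c)
m=(W[...,2]>0.15)&(W[...,0]<0.75)&(abs(W[...,1])<0.5)
P=W[m];print("hood n",len(P),"minx",P[:,0].min() if len(P) else None)
for y in np.arange(-.3,.3,.1):
    s=P[(abs(P[:,1]-y)<.05)]
    if len(s): i=s[:,0].argmin();print(y,s[i],"minz",s[:,2].min())
q=current_orientation();R=Ro.from_quat(q).as_matrix();print("tool R",np.round(R,2),q)
p0=np.array(current_position());c0=capture("wrist");co=R.T@(-np.array(c0["R"]).T@c0["t"]-p0);print("cam in tool",co)
# views
def look(n,pos,o):
    t=current_clock();move_ptp(pos,o);c=capture("wrist");np.save(n+".npy",c,allow_pickle=True);cv2.imwrite(f"pics/{n}.png",c["image"]);print(n,current_clock()-t,current_position())
    W=cloud(c)
    for qn in "knob_top index mark bar_mid carrier saddle weight".split():
        for d in spot_in("wrist",qn)[:2]:
            x,y=map(int,np.round(d["xy"])); print(qn,np.round(d["xy"],1),round(d["conf"],2),np.round(W[min(y,383),min(x,511)],3))
# tool: y along world +-y, z down; keep the camera behind (toward robot)
s=np.sign(R[1,1]);o=Ro.from_matrix(np.array([[s,0,0],[0,s,0],[0,0,1]]).T@np.diag([1,1,1]) if 0 else np.c_[[ -s,0,0],[0,s,0],[0,0,-1]]).as_quat()
print("o",o)
look("w1",[0.47,0.30,0.30],o)
look("w2",[0.47,0.06,0.30],o)
E
python3 b.py; python3 -c "
import cv2,numpy as np
a=cv2.imread('pics/w1.png');b=cv2.imread('pics/w2.png');cv2.imwrite('pics/w12.png',cv2.resize(np.hstack([a,b]),(800,300)))"
```

```text
hood n 23862 minx 0.011711291424399495
-0.3 [ 0.55388333 -0.25172391  0.48542059] minz 0.4508886987634748
-0.19999999999999998 [ 0.55178927 -0.22673349  0.4947679 ] minz 0.48442330379344756
-0.09999999999999998 [ 0.04683697 -0.08348819  0.28404649] minz 0.21963110723544704
5.551115123125783e-17 [0.04312055 0.04905566 0.20873729] minz 0.15193490731975776
0.10000000000000003 [0.01171129 0.06974275 0.19159042] minz 0.15014760075381542
tool R [[-0.97  0.23 -0.  ]
 [ 0.23  0.97 -0.  ]
 [ 0.   -0.   -1.  ]] [ 1.14639365e-01  9.93407173e-01 -6.04579167e-05 -1.99049227e-05]
cam in tool [ 0.07247199 -0.00023697 -0.18733218]
o [0. 1. 0. 0.]
w1 1.6999999999999997 [0.46930879 0.30077774 0.29966882]
knob_top [133.  178.9] 0.84 [0.516 0.101 0.033]
index [128.8 177.6] 0.82 [0.492 0.134 0.12 ]
mark [ 23.6 140.9] 0.58 [ 0.451 -0.076  0.034]
bar_mid [131.5 173.2] 0.88 [0.506 0.1   0.032]
carrier [277.9 179.3] 0.66 [0.499 0.338 0.1  ]
saddle [278.3 176.6] 0.86 [0.497 0.338 0.096]
weight [232.5  91.3] 0.47 [0.376 0.271 0.035]
w2 1.0000000000000004 [0.47032778 0.06104911 0.30007586]
knob_top [286.5 177.1] 0.75 [0.514 0.118 0.037]
index [285.8 179. ] 0.75 [0.517 0.118 0.036]
mark [164.3 136. ] 0.4 [ 0.447 -0.083  0.025]
bar_mid [289.7 174.2] 0.59 [0.508 0.124 0.039]
carrier [417.5 175.5] 0.66 [0.509 0.331 0.052]
saddle [419.3 175.4] 0.72 [0.507 0.332 0.052]
weight [381.4  91.8] 0.64 [0.378 0.268 0.022]
```

View pics/w12.png

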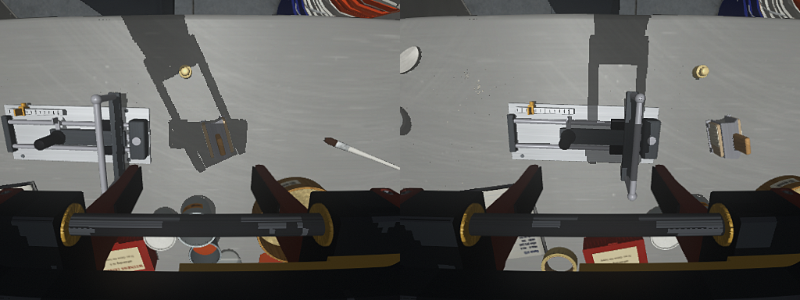

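The wrist views show the carrier with its wooden tab at about (217,133), the bar with ball ends, the knob, and the clip at about (531,107) in the right half. Next I fit the geometry from the depth clouds and enlarge the pointer area.

```bash
cat > c.py <<'E'
from h import *
V={n:np.load(n+".npy",allow_pickle=True).item() for n in("top0","w1","w2")}
for n,c in V.items():
    W=cloud(c)
    def sel(x0,x1,y0,y1,z0,z1): 
        with np.errstate(invalid="ignore"): return W[(W[...,0]>x0)&(W[...,0]<x1)&(W[...,1]>y0)&(W[...,1]<y1)&(W[...,2]>z0)&(W[...,2]<z1)]
    def rect(nm,P):
        if len(P)<6: print(n,nm,len(P));return
        r=cv2.minAreaRect((P[:,:2]*1000).astype(np.float32));print(n,nm,len(P),np.round(r[0],1),np.round(r[1],1),round(r[2],1),"z",np.round(np.percentile(P[:,2],[10,50,95]),4))
    rect("tab",sel(.42,.58,.28,.40,.075,.115))
    rect("carr",sel(.42,.58,.28,.40,.045,.115))
    rect("roof",sel(.42,.58,.28,.40,.035,.07))
    b=sel(.38,.65,.08,.20,.111,.14);rect("bar",b)
    if len(b)>20:
        x=b[:,0];p=np.polyfit(x,b[:,1],1);r=b[:,1]-np.polyval(p,x);k=abs(r)<.012;p=np.polyfit(x[k],b[k,1],1);print("  line slope",p[0],"y@mid",np.polyval(p,(x.min()+x.max())/2),"x",x.min(),x.max())
    rect("knob",sel(.45,.57,-.08,.05,.085,.105))
    rect("clip",sel(.40,.48,-.12,-.03,.027,.06));rect("idx",sel(.40,.49,-.03,.03,.03,.06))
    rect("base",sel(.40,.62,-.15,.22,.004,.03))
    print("table z",np.nanmedian(sel(.38,.45,-.1,.2,-.02,.004)[:,2]))
a=V["w2"]["image"][90:260,120:340];cv2.imwrite("pics/w2c.png",cv2.resize(a,None,fx=3.5,fy=3.5,interpolation=cv2.INTER_CUBIC))
E
python3 c.py
```

```text
top0 tab 66 [508.9 345.8] [33.3 10.4] 15.2 z [0.0833 0.099  0.1038]
top0 carr 337 [509.2 347. ] [83. 51.] 20.7 z [0.047  0.0557 0.1009]
top0 roof 421 [509.3 346.1] [81.6 54.2] 17.2 z [0.0398 0.0486 0.0626]
top0 bar 318 [511.3 131.5] [ 14.4 196.2] 88.4 z [0.1177 0.1215 0.1258]
  line slope -0.03141200544513081 y@mid 0.1313892237635821 x 0.4133451885654435 0.6094240085994551
top0 knob 46 [506.4   1.9] [19.8 17.1] 1.7 z [0.0903 0.0944 0.0985]
top0 clip 18 [453.5 -80.8] [28.2 86.9] 17.3 z [0.0272 0.0284 0.0451]
top0 idx 18 [476.5   2.6] [24.4  8.9] 1.5 z [0.0306 0.034  0.0449]
top0 base 3526 [510.   35.4] [219.8 369.3] 0.0 z [0.005  0.0094 0.0274]
table z -0.00052298297463531
w1 tab 180 [512.1 345.1] [33.6 10. ] 16.0 z [0.0898 0.1001 0.1016]
w1 carr 1042 [512.6 345.4] [80.3 35.8] 15.5 z [0.047  0.054  0.1007]
w1 roof 1319 [512.6 345.3] [80.4 52.4] 16.1 z [0.0416 0.0487 0.0604]
w1 bar 1204 [508.  129.2] [ 15.5 184. ] 87.3 z [0.118  0.1215 0.1239]
  line slope -0.037912099431609544 y@mid 0.13153825579409872 x 0.416115915641034 0.5995684754861712
w1 knob 209 [509.7   1.2] [21.5 21.2] 1.3 z 
[... 244 characters left out ...]
5238003646234
w2 tab 357 [512.8 344. ] [34.8 11.2] 17.1 z [0.0797 0.0938 0.1017]
w2 carr 1277 [513.6 344.1] [82.7 36.7] 16.2 z [0.0483 0.0581 0.1006]
w2 roof 1321 [513.4 344.7] [82.7 53. ] 16.3 z [0.041  0.0501 0.063 ]
w2 bar 1275 [513.5 129.7] [ 17.  195.9] 88.0 z [0.1194 0.1221 0.1247]
  line slope -0.03317435030485781 y@mid 0.12888948832887176 x 0.4156775893147763 0.6112594782462295
w2 knob 187 [5.096e+02 2.000e-01] [20.4 20.8] 86.7 z [0.0913 0.0947 0.0963]
w2 clip 48 [453.  -78.8] [10.  13.2] 61.9 z [0.0276 0.038  0.0457]
w2 idx 57 [478.4   1.8] [ 8.  22.5] 85.4 z [0.0306 0.0317 0.0455]
w2 base 9360 [502.7  30.8] [330.3 148.2] 88.4 z [0.0067 0.0083 0.0272]
table z -0.00025083169201717406
```

View pics/w2c.png

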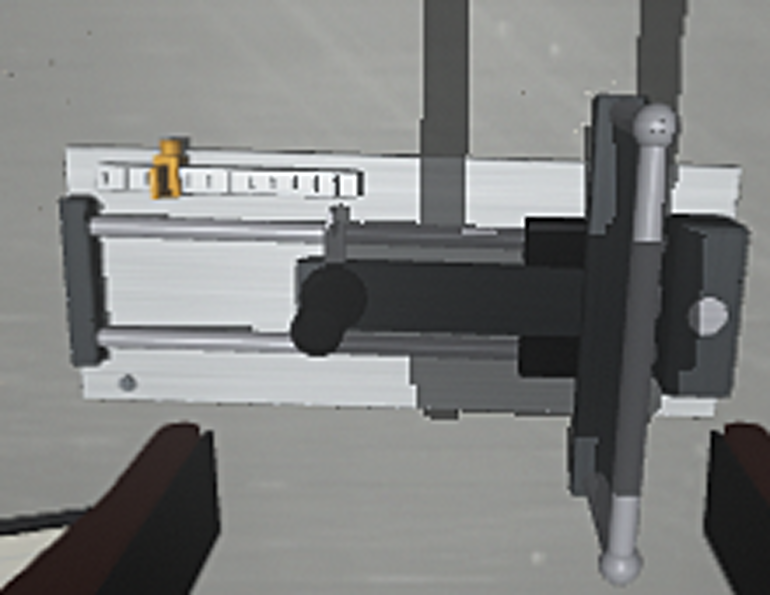

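Measurements agree with the text:

| Item | Measured | Text |
|---|---|---|
| Tab top | 0.101 m high | 0.101 m |
| Bar top | about 0.123 m high | 0.123 m |
| Knob top | 0.095 m high | 0.096 m |
| Knob to bar | about 130 mm | 130 mm |

The carrier sits at (0.5125, 0.345) with yaw 16°. The bar middle is at (0.5125, 0.130) with yaw -2°. Now I grasp the carrier.

```bash
cat >> h.py <<'E'
def ori(deg):
    from scipy.spatial.transform import Rotation as Ro
    a=np.radians(deg);return Ro.from_matrix(np.array([[-np.cos(a),-np.sin(a),0],[-np.sin(a),np.cos(a),0],[0,0,-1]])).as_quat()
def st(s=""): print(s,"t",round(current_clock(),2),"p",np.round(current_position(),4),"F",np.round(current_force(),2),"gap",round(current_finger_gap(),4),"g",round(current_grip_force(),1),flush=True)
E
cat > d.py <<'E'
from h import *
o=ori(16);move_gripper(0.05)
move_ptp([.5125,.345,.16],o);st("above")
r=servo_line([.5125,.345,.070],rate=.12,contact_N=8);st(f"down {r}")
move_gripper(0.0);st("grip")
servo_line([.5125,.345,.25],rate=.15);st("up")
move_ptp([.5125,.130,.25],ori(-2));st("over")
c=capture("wrist");np.save("w3.npy",c,allow_pickle=True);cv2.imwrite("pics/w3.png",c["image"])
s=capture("side");np.save("s3.npy",s,allow_pickle=True);a=s["image"][110:250,160:330];cv2.imwrite("pics/ws3.png",np.hstack([cv2.resize(c["image"],(400,300)),cv2.resize(a,(364,300))]))
W=cloud(c)
with np.errstate(invalid="ignore"):
    P=W[(abs(W[...,0]-.5125)<.06)&(abs(W[...,1]-.13)<.05)&(W[...,2]>.19)&(W[...,2]<.3)]
print(len(P))
E
python3 d.py
```

```text
above t 7.22 p [0.5131 0.3442 0.1607] F [-0.24 -0.5   0.33] gap 0.0501 g 0.0
down False t 8.12 p [0.5132 0.3451 0.0707] F [0.36 1.37 0.82] gap 0.0501 g 0.0
grip t 8.82 p [0.5125 0.3452 0.07  ] F [-1.09 -0.04  2.24] gap 0.0097 g 30.0
up t 10.18 p [0.5118 0.3447 0.2489] F [ 0.49  0.65 -1.99] gap 0.0094 g 30.0
over t 11.04 p [0.5128 0.1308 0.2499] F [-0.61 -0.01 -1.24] gap 0.0099 g 30.0
5628
```

View pics/ws3.png

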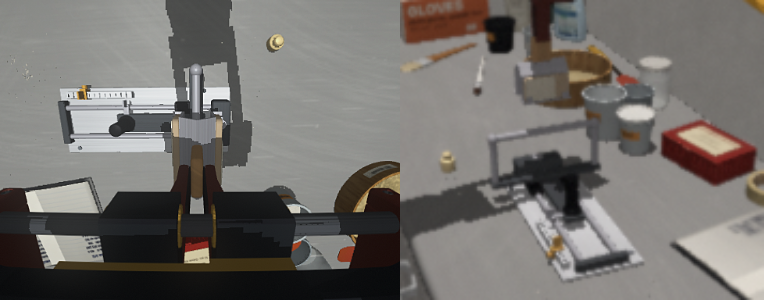

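The carrier is held upright and its roof (column ~197) is lined up with the bar (column ~196). Next I lower, release and check.

```bash
cat > e.py <<'E'
from h import *
servo_line([.5125,.130,.16],rate=.12);st("a")
r=servo_line([.5125,.130,.130],rate=.03,contact_N=4);st(f"seat {r}")
move_gripper(0.045);st("open")
p=np.array(current_position())
servo_line([p[0],p[1],.25],rate=.12);sleep(.3);st("up")
servo_line([.42,.03,.27],orientation=ori(-2),rate=.25)
c=capture("wrist");np.save("w4.npy",c,allow_pickle=True);s=capture("side")
a=s["image"][130:250,180:310];cv2.imwrite("pics/ws4.png",np.hstack([cv2.resize(c["image"],(400,300)),cv2.resize(a,(380,300))]))
W=cloud(c)
def sel(x0,x1,y0,y1,z0,z1):
    with np.errstate(invalid="ignore"): return W[(W[...,0]>x0)&(W[...,0]<x1)&(W[...,1]>y0)&(W[...,1]<y1)&(W[...,2]>z0)&(W[...,2]<z1)]
for nm,b in dict(tab=(.45,.57,.09,.17,.14,.18),knob=(.45,.57,-.08,.05,.085,.105),clip=(.40,.48,-.12,-.05,.037,.06),idx=(.40,.49,-.03,.03,.037,.06)).items():
    P=sel(*b)
    if len(P)>5: r=cv2.minAreaRect((P[:,:2]*1000).astype(np.float32));print(nm,len(P),np.round(r[0],1),np.round(r[1],1),round(r[2],1),"med",np.round(np.median(P,0),4),"zmax",P[:,2].max())
st("end")
E
python3 e.py
```

```text
a t 12.04 p [0.5132 0.1303 0.1606] F [ 0.08  0.05 -2.05] gap 0.0094 g 30.0
seat True t 12.78 p [0.5123 0.1298 0.1368] F [-0.08 -0.64  3.05] gap 0.0097 g 30.0
open t 13.51 p [0.5115 0.1298 0.1363] F [ 0.29 -0.37 -0.01] gap 0.0452 g 0.0
up t 14.91 p [0.5112 0.1298 0.2495] F [ 0.8  -0.45  0.16] gap 0.0453 g 0.0
tab 232 [509.  128.5] [ 9.6 28. ] 85.9 med [0.5009 0.1263 0.1579] zmax 0.16925219356207402
knob 204 [509.3   0. ] [20.9 19.7] 89.6 med [5.08e-01 1.00e-04 9.46e-02] zmax 0.09724502715617538
clip 31 [454.6 -78.4] [ 3.4 13.9] 88.0 med [ 0.4539 -0.078   0.044 ] zmax 0.045977978467133446
idx 21 [473.3   1. ] [ 2.7 12.5] 88.1 med [0.4741 0.0011 0.044 ] zmax 0.0456197450728862
end t 15.71 p [0.421  0.0307 0.2699] F [0.65 0.19 0.37] gap 0.0451 g 0.0
```

View pics/ws4.png

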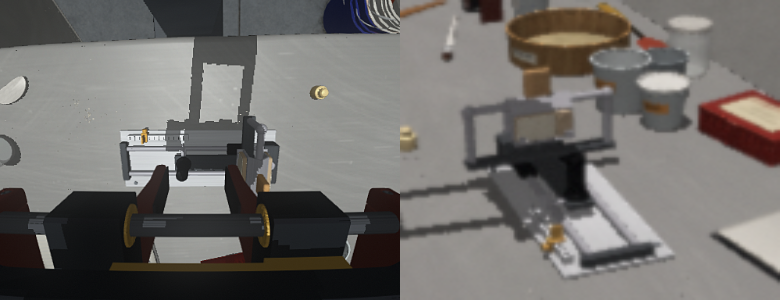

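The carrier hangs on the bar: tab top at about 0.168 m, and both side and wrist views show it straddling. The gap from index to mark along the pull is about 79 mm. Next I grip the knob and pull most of the way.

```bash
cat > f.py <<'E'
from h import *
def gap(n):
    c=capture("wrist");np.save(n+".npy",c,allow_pickle=True);cv2.imwrite(f"pics/{n}.png",c["image"]);W=cloud(c)
    with np.errstate(invalid="ignore"): P=W[(W[...,0]>.43)&(W[...,0]<.482)&(W[...,1]>-.12)&(W[...,1]<.03)&(W[...,2]>.036)&(W[...,2]<.05)]
    ex=np.array([.034,1.])/np.hypot(.034,1);ey=np.array([-ex[1],ex[0]])
    q=P[:,:2]@np.c_[ex,ey]   # along base x, base y
    for lo,hi,s in((-.47,-.461,"index side"),(-.461,-.44,"mark side")):
        k=(q[:,1]>lo)&(q[:,1]<hi);print(s,k.sum(),np.round(np.percentile(q[k,0],[5,50,95]),4) if k.any() else "")
    return q
if __name__=="__main__":
    o=ori(-2);ex=np.array([.034,1.])/np.hypot(.034,1);k0=np.array([.5090,.0003])
    servo_line([k0[0],k0[1],.16],o,rate=.2);st("above")
    r=servo_line([k0[0],k0[1],.061],rate=.12,contact_N=8);st(f"down {r}")
    move_gripper(0.0);st("grip")
    q=gap("w5");np.save("q5.npy",q)
    t=k0-.070*ex
    servo_line([t[0],t[1],.061],rate=.03);st("pulled");sleep(.3)
    q=gap("w6");st("end");np.save("q6.npy",q)
E
python3 f.py
```

```text
above t 16.58 p [0.5088 0.0007 0.1603] F [-0.46  0.57  0.1 ] gap 0.0447 g 0.0
down False t 17.56 p [5.096e-01 2.000e-04 6.170e-02] F [-0.65 -0.4   0.24] gap 0.0452 g 0.0
grip t 18.07 p [5.093e-01 1.000e-04 6.140e-02] F [-1.   -1.04  4.42] gap 0.0204 g 30.0
index side 60 [-0.0641 -0.0611  0.0181]
mark side 132 [-0.0642 -0.0616 -0.061 ]
pulled t 20.61 p [ 0.5071 -0.0678  0.0613] F [1.45 7.14 6.79] gap 0.021 g 30.0
index side 45 [-0.0641 -0.0614 -0.0497]
mark side 78 [-0.064  -0.0625 -0.0614]
end t 20.96 p [ 0.5071 -0.0678  0.0613] F [0.88 7.08 5.96] gap 0.0207 g 30.0
```

View pics/w6.png

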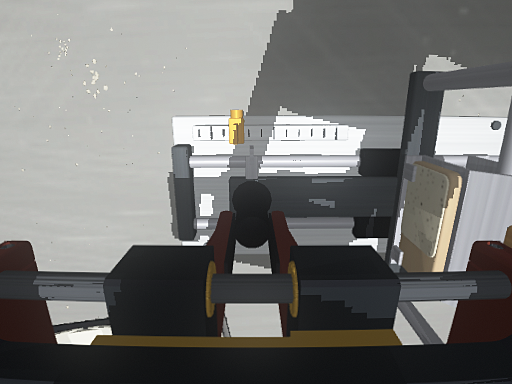

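The wrist view shows the slide nearly there: index fin at column ~252 and the brass clip fin at column ~237, about 12 mm left. The carrier is still on the bar at right. I'll separate the two fins properly.

```bash
cat > g.py <<'E'
from h import *
import sys
ex=np.array([.034,1.])/np.hypot(.034,1);ey=np.array([-ex[1],ex[0]])
def fins(c):
    W=cloud(c)
    with np.errstate(invalid="ignore"): m=(W[...,0]>.43)&(W[...,0]<.482)&(W[...,1]>-.12)&(W[...,1]<.03)&(W[...,2]>.040)&(W[...,2]<.05)
    n,l,s,cc=cv2.connectedComponentsWithStats(m.astype(np.uint8),connectivity=8)
    for i in range(1,n):
        if s[i,4]<4: continue
        P=W[l==i];q=P[:,:2]@np.c_[ex,ey]
        print("px",np.round(cc[i],1),s[i,4],"x med/min/max",np.round([np.median(q[:,0]),q[:,0].min(),q[:,0].max()],4),"y",np.round([q[:,1].min(),q[:,1].max()],4),"z",np.round(P[:,2].max(),4))
if __name__=="__main__":
    for n in sys.argv[1:]: print(n);fins(np.load(n+".npy",allow_pickle=True).item())
E
python3 g.py w4 w5 w6
python3 -c "
import cv2
a=cv2.imread('pics/w6.png')[95:215,190:310];cv2.imwrite('pics/w6c.png',cv2.resize(a,(600,600),interpolation=cv2.INTER_CUBIC))"
```

```text
w4
px [181.3 179.3] 28 x med/min/max [-0.0628 -0.0646 -0.0612] y [-0.4639 -0.45  ] z 0.046
px [233.5 189. ] 18 x med/min/max [0.0166 0.0157 0.0175] y [-0.4788 -0.4667] z 0.0456
w5
px [142.2 134.6] 132 x med/min/max [-0.062  -0.0645 -0.0608] y [-0.464 -0.45 ] z 0.0462
px [251.5 156. ] 68 x med/min/max [0.017  0.0159 0.0181] y [-0.4788 -0.4672] z 0.0461
w6
px [234.7 134.9] 86 x med/min/max [-0.0627 -0.0642 -0.0614] y [-0.4643 -0.4506] z 0.0461
px [251.5 155.9] 67 x med/min/max [-0.0511 -0.0519 -0.0497] y [-0.479  -0.4673] z 0.0461
```

View pics/w6c.png

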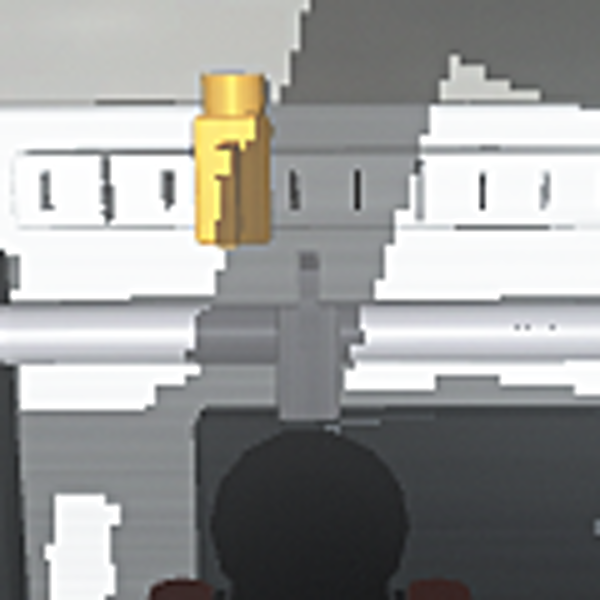

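The fins are cleanly separated: mark at -62.8 mm, index at -50.8 mm, so 12 mm remain. I pull on and recheck.

```bash
cat > i.py <<'E'
from h import *
from g import fins,ex
k0=np.array([.5090,.0003]);t=k0-.0821*ex
servo_line([t[0],t[1],.061],rate=.02);sleep(.5);st("pulled")
c=capture("wrist");np.save("w7.npy",c,allow_pickle=True);fins(c)
s=capture("side");a=s["image"][130:250,180:310];cv2.imwrite("pics/ws7.png",np.hstack([cv2.resize(c["image"],(400,300)),cv2.resize(a,(380,300))]))
W=cloud(s)
with np.errstate(invalid="ignore"):P=W[(abs(W[...,0]-.51)<.04)&(abs(W[...,1]-.05)<.03)&(W[...,2]>.14)&(W[...,2]<.18)]
print("tab?",len(P),P.mean(0) if len(P) else"",P[:,2].max() if len(P) else "")
E
python3 i.py
```

```text
pulled t 22.22 p [ 0.5068 -0.0797  0.0613] F [0.59 7.76 6.73] gap 0.0204 g 30.0
px [251.5 134.5] 80 x med/min/max [-0.0627 -0.0638 -0.0616] y [-0.4644 -0.4506] z 0.0463
px [251.5 156. ] 68 x med/min/max [-0.0627 -0.0639 -0.0616] y [-0.4793 -0.4674] z 0.0462
tab? 9 [0.49236631 0.05156656 0.15330556] 0.16643545019748254
```

View pics/ws7.png

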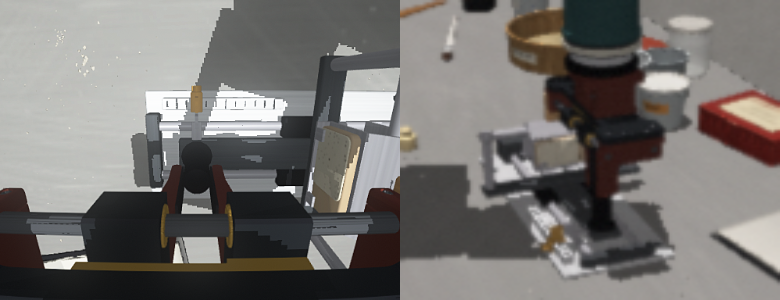

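Both fins sit at column 251.5, with no measurable offset. The carrier still hangs on the bar (tab top about 0.166 m), clear of the gripper, and the knob is held against a spring force of about 7.8 N.

```bash
python3 -c "
from bench import close_job;print(close_job())"
```

```text
the job is handed in; nothing more can be done
None
```

The job is handed in: the carrier hangs freely on the bar, and I'm holding the slide by its knob with its pointer level with the mark as far as the camera can measure; the hand-in call returned no verdict.

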